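Clip the wine samples into the carrier

ROBOT

A 6-joint arm with a two-finger parallel gripper is mounted at the origin on the work surface. World frame = base frame: x ahead of the robot, y to its left, z up, the work surface at z = 0. Lengths are in m, angles in degrees, forces in N, time in s.
With the tool pointing down it reaches from about 0.4 to 0.825 m from the base axis. Payload 7 kg.
Tool frame: the origin (TCP) lies on the front face of the gripper's body, between the roots of the fingers; the fingertips stand 66 mm ahead of it and the grasp point (between the pads) lies 47 mm ahead of it; z points along the fingers, y is the line along which they close (so a half turn about z gives the same grasp; the last joint's range is limited). The gripper opens to 88 mm and grips with 3 to 60 N. Pads are 19 mm wide; open, the fingers measure 130 mm over their backs; the gripper's body (78 mm by 193 mm) begins 47 mm behind the grasp point.
Start: joints at [81.423, 20.546, 0.682, 0, -70.136, -16.507], TCP at [0.286, 0.611, 0.292] pointing down, gripper open.
Joint ranges: [-176.03, 176.03], [-82.01, 121.73], [-58.28, 71.71], [-173.87, 95.51], [-174.79, -0.11], [-173.66, 173.66]. Speed limits (degrees/s): [136.94, 136.94, 172.46, 180, 180, 180].

INTERFACE

Orientations are given as [roll, pitch, yaw] about the fixed x, y, z axes, in that order (R = Rz(yaw) Ry(pitch) Rx(roll)).
In Python, from plant import ctrl gives the robot as it stands.
- The arm moves only by the tool send_rows, never from a script. Its argument "deltas" is a list of rows, each a list of 2 entries, a list of its own where there are three numbers: the shift along the tool's x, y, z each as a share of 800 mm, from -1 to 1, then the turn about the tool's z as a share of 90 degrees, from -1 to 1. A call has exactly 5 rows; each row is the pose to reach, as a shift and turn from the pose commanded when the call began, along the tool's axes at that moment; what a row does not reach only later rows make up. A row lasts 1/12 s, in which the tool goes at most 41.7 mm and 7.16 degrees, less where a joint would pass 70% of its speed; a pose out of reach is approached as far as the arm can. A call with a number of a shift or a turn outside -1 to 1 is refused whole. A call with a gripper value outside its range is refused whole. "gripper" is the opening, from 0 (shut) to 1 (fully open), set as the call begins (left out, the last holds). The fingers move at their own pace and stop on an object; the grip force is fixed at half the most. Time passes only in rows, so rows that repeat a pose let the fingers close, or fill a call up. It gives the time, the measured TCP pose, the force, the opening and the grip force at its end, in the units of the state.
- ctrl.get_obs(): the state, without advancing time (a new reading comes with each control period).
- ctrl.snapshot(name): name is "side" or "top" or "wrist"; returns a dict with "color" (400x640x3 uint8, red, green, blue), "vertical_fov" (degrees; the focal length in pixels is half the picture's height over the tangent of half this angle, whatever the lens; pixels are square), "cx", "cy" (the principal point, pixels), "rvec" (rotation vector, rad) and "tvec" (3), from world to camera coordinates, as OpenCV has them. Camera axes: x right, y down, z forward; pixel columns grow to the right and rows downward; lengths in m; the calibration is good to about 2 mm. A picture is of the moment at which its call begins. There is no depth.
- ctrl.close_job(): hands the job in; it is judged then, once.
Trained networks look in a picture, given as the dict that the camera call returned (one of the last four; its "shot" number tells which), for a name from the list of things; names that differ only in an ending like _2 or _b are one class to them, and where a whole thing is asked for, a point or a joint stands for the part that bears it (a point fixed in the world has none). Each returns a list of dicts, best first, with "conf" (0 to 1); they miss things now and then, are a little off and sometimes report something else, mostly with a low value. They report only what shows in the picture. A call takes as long as a camera call. They do not tell look-alikes from the thing itself.
- ctrl.boxes_of(picture, thing): "xy" ([column, row] as shares, 0 to 1, of the picture: columns of its width, rows of its height, amid what is visible of it).
- ctrl.cut_out(picture, thing): "pixels" (400x640 bool, what is visible of it) and "xy" ([column, row] as shares, 0 to 1, of the picture: columns of its width, rows of its height, amid what is visible of it).
The state is a dict: "clock": time; "joint_pos": joint angles; "qvel": joint speeds; "tau": joint torques, N m; "tool_pos": TCP position; "orientation": TCP orientation; "force": force on the tool from outside, world axes, zero at the start; "moment": the same for the moment, N m; "opening": finger opening in m; "gripper_force": force on a finger pad.
Only numpy, scipy, OpenCV 4.12 (cv2) and the standard library are available. Lean on these libraries where they do the work, as an engineer would, in place of code of your own. Each camera call takes 0.05 s, during which the arm holds its last target. There are 200 camera calls.

TASK

Move the three sealed wine sample tubes from the wavy iron bars into the carrier on the cellar table: press each one sideways into the spring clips of the bay whose length fits it, until it snaps fully home, either way round. With all three in, swing the keeper bar right down over them. Leave the other things on the table where they are.

Things in the scene. Friction and masses are not known exactly. Their poses are not given: they have to be found in the camera images.
- tube_short: the shortest of three sealed wine sample tubes (green glass, black cap, paper band): a cylinder 115 mm long, 32 mm thick, 0.13 kg. Origin at mid-length on its axis; x along the tube. At the start the tubes lie level on the two wavy bars, 88 mm apart in any order, axes 62 mm above the table; grip across the middle, between the bars
- tube_mid: the middle-length of three sealed wine sample tubes (green glass, black cap, paper band): a cylinder 145 mm long, 32 mm thick, 0.16 kg. Origin at mid-length on its axis; x along the tube. At the start the tubes lie level on the two wavy bars, 88 mm apart in any order, axes 62 mm above the table; grip across the middle, between the bars
- tube_long: the longest of three sealed wine sample tubes (green glass, black cap, paper band): a cylinder 175 mm long, 32 mm thick, 0.19 kg. Origin at mid-length on its axis; x along the tube. At the start the tubes lie level on the two wavy bars, 88 mm apart in any order, axes 62 mm above the table; grip across the middle, between the bars
- bay_short: bay for the 115 mm tube, told by its end stops, 131 mm apart inside; bays lie 88 mm apart in any order. Two upward-opening spring clips, 12 mm wide, 35 mm either side of the middle; lips 48 mm, flares 57 mm above origin. About 15 N straight down snaps the tube in. Origin: centre of underside, 12 mm above table; x along the bay. Seated, the tube's axis is along x, 34 mm above origin
- bay_mid: bay for the 145 mm tube, told by its end stops, 161 mm apart inside; bays lie 88 mm apart in any order. Two upward-opening spring clips, 12 mm wide, 43 mm either side of the middle; lips 48 mm, flares 57 mm above origin. About 15 N straight down snaps the tube in. Origin: centre of underside, 12 mm above table; x along the bay. Seated, the tube's axis is along x, 34 mm above origin
- bay_long: bay for the 175 mm tube, told by its end stops, 191 mm apart inside; bays lie 88 mm apart in any order. Two upward-opening spring clips, 12 mm wide, 55 mm either side of the middle; lips 48 mm, flares 57 mm above origin. About 15 N straight down snaps the tube in. Origin: centre of underside, 12 mm above table; x along the bay. Seated, the tube's axis is along x, 34 mm above origin
- keeper (a joint): angle of the keeper, a steel bail hinged on the carrier: 0 = closed (its stop), lying level over the tubes; 1.57 = upright; 2.2 to 2.45 at the start, leaning back away from the robot, its bar then some 130 mm above the table (carry tubes higher). The hinge is stiff: it stays at any angle; 2 to 4 N at the bar moves it
- keeper_bar (a point): middle of the keeper's long bar: round, 10 mm thick, 278 mm long, across the tubes, 65 mm from the hinge axis. Closed, its axis is 75 mm above the table (13 mm above the tubes' tops), 5 mm beyond the bays' middle. y along the bar. 44 mm either side of this point are the gaps between bays, where fingers straddling the bar meet no tube
- keeper_hinge (a point): middle of the keeper's hinge axis, 75 mm above the table, 70 mm from the carrier's centre, fixed to the carrier; y along the hinge axis, x level, pointing away from the robot (from the closed bar to the hinge)
- rack: the carrier: a plywood board 230 x 310 x 12 mm fixed to the table, carrying the three bays and the keeper. Origin at the centre of its underside on the table; x along the bays, y along the row
- stock: the two wavy iron bars on which the tubes lie at the start, fixed; bars run along its y, 80 mm apart (10 mm thick), with troughs 88 mm apart; crests 65 mm above the table. Origin on the table under its centre; tubes lie along its x. Carrier and wavy bars may each be on the left or the right
- bottle: bystander: full wine bottle standing upright, 76 mm across, 300 mm tall; origin at the centre of its base
- bung: bystander: cork barrel bung, 66 mm across, 45 mm high; origin under its centre
- brush: bystander: brush 200 mm long lying on the table; origin under its middle
- cup: bystander: metal tasting cup, 72 mm across, 70 mm high; origin under its centre
Mind the look-alikes: they are no part of the job. What is shaped like the tube_short but purple or turquoise is not meant.

How it is judged (in metres and radians):
On the way:
1. all three tubes are snapped home in the bays of their own length while the keeper is still up (x of tube_short in the frame of bay_short between -0.012 and 0.012 m and y of tube_short in the frame of bay_short between -0.005 and 0.005 m and z of tube_short in the frame of bay_short between 0.029 and 0.039 m and angle between the x axis of tube_short and the x axis of bay_short, either way round below 0.07 rad and x of tube_mid in the frame of bay_mid between -0.012 and 0.012 m and y of tube_mid in the frame of bay_mid between -0.005 and 0.005 m and z of tube_mid in the frame of bay_mid between 0.029 and 0.039 m and angle between the x axis of tube_mid and the x axis of bay_mid, either way round below 0.07 rad and x of tube_long in the frame of bay_long between -0.012 and 0.012 m and y of tube_long in the frame of bay_long between -0.005 and 0.005 m and z of tube_long in the frame of bay_long between 0.029 and 0.039 m and angle between the x axis of tube_long and the x axis of bay_long, either way round below 0.07 rad and value of joint keeper above 0.8 rad), for 0.2 s.
At the end, for the whole second after the job is handed in: Each tube lies in the clips of the bay of its own length: axis within 5 mm of the seated height and of the bay's centre line, within 12 mm of centre lengthwise, within 4 degrees of the bay's direction, at rest; the keeper is closed to within 0.12 rad of its stop (x of tube_short in the frame of bay_short between -0.012 and 0.012 m and y of tube_short in the frame of bay_short between -0.005 and 0.005 m and z of tube_short in the frame of bay_short between 0.029 and 0.039 m and angle between the x axis of tube_short and the x axis of bay_short, either way round below 0.07 rad and x of tube_mid in the frame of bay_mid between -0.012 and 0.012 m and y of tube_mid in the frame of bay_mid between -0.005 and 0.005 m and z of tube_mid in the frame of bay_mid between 0.029 and 0.039 m and angle between the x axis of tube_mid and the x axis of bay_mid, either way round below 0.07 rad and x of tube_long in the frame of bay_long between -0.012 and 0.012 m and y of tube_long in the frame of bay_long between -0.005 and 0.005 m and z of tube_long in the frame of bay_long between 0.029 and 0.039 m and angle between the x axis of tube_long and the x axis of bay_long, either way round below 0.07 rad and linear speed of each of tube_short, tube_mid, tube_long below 0.02 m/s and value of joint keeper below 0.12 rad); the robot touches nothing.
It fails at once if the bottle is moved by more than 30 mm (distance of bottle from where it was at the start of the episode above 0.03 m).
It fails at once if the bung is moved by more than 30 mm (distance of bung from where it was at the start of the episode above 0.03 m).
It fails at once if the brush is moved by more than 30 mm (distance of brush from where it was at the start of the episode above 0.03 m).
It fails at once if the cup is moved by more than 30 mm (distance of cup from where it was at the start of the episode above 0.03 m).
It also fails if it takes over 70 s, if anything falls off the work surface, if the arm or the gripper's body presses on something with over 40 N, if the wrist force passes 120 N, or if a joint passes its speed limit or range.

## Working session

There is one attempt and no reset: what is moved stays moved. The work goes in short steps, Python scripts to look and compute and a tool call to move; the robot and the scene stay as the last step left them, time stands still between calls to the robot, and variables do not carry over. Pictures are saved under pics/ and viewed, at most 10 in all, crops included, and the job is handed in when it is done.

Besides the shell and the picture viewer there is one more tool, called after "Request:" in YAML: its name, and indented under it one key for each argument. send_rows: Moves the arm, as the interface text tells. Shift numbers are shares of 800 mm and turn numbers shares of 90 degrees, none past 1 either way. Its arguments: {"type":"object","properties":{"deltas":{"type":"array","items":{"type":"array"}},"gripper":{"type":"number"}},"required":["deltas"]}

```bash
mkdir -p pics; ls
python3 - <<'E'
from plant import ctrl
import cv2,pickle,numpy as np
o=ctrl.get_obs();print({k:np.round(v,3).tolist() for k,v in o.items()})
d={}
for n in("top","side"):
    s=ctrl.snapshot(n);cv2.imwrite(f"pics/{n}0.png",s["color"][:,:,::-1]);d[n]=s
    print(n,s["vertical_fov"],s["cx"],s["cy"],s["rvec"],s["tvec"])
    for t in["tube_short","tube_mid","tube_long","bay_short","bay_mid","bay_long","keeper","keeper_bar","rack","stock","bottle","bung","brush","cup"]:
        print(t,[(round(b["conf"],2),round(b["xy"][0]*640),round(b["xy"][1]*400)) for b in ctrl.boxes_of(s,t)][:4])
pickle.dump(d,open("s0.pkl","wb"))
E
```

```text
pics
{'clock': 0.0, 'joint_pos': [81.422, 20.592, 0.632, -0.019, -70.137, -16.505], 'qvel': [-0.057, 0.039, 0.044, -0.122, -0.068, -0.049], 'tau': [-0.002, -58.272, 29.305, 6.997, 0.007, -0.0], 'tool_pos': [0.286, 0.611, 0.291], 'orientation': [179.902, -0.011, -25.09], 'force': [-1.006, -0.087, -0.593], 'moment': [0.057, 0.055, -0.045], 'gripper_force': 0.0, 'opening': 0.088}
top 42.07085699610669 315.0112802380007 204.83802855521373 [ 2.11252965 -2.1610511   0.18843903] [-0.00640413  0.5820965   1.81552067]
tube_short [(0.83, 366, 225), (0.81, 395, 161), (0.73, 348, 180), (0.66, 379, 268)]
tube_mid [(0.87, 391, 213), (0.65, 449, 248)]
tube_long [(0.78, 344, 225)]
bay_short [(0.64, 234, 241)]
bay_mid [(0.8, 261, 241)]
bay_long [(0.78, 281, 238)]
keeper [(0.66, 449, 248)]
keeper_bar [(0.85, 263, 204)]
rack [(0.66, 257, 237)]
stock [(0.75, 383, 228)]
bottle [(0.72, 157, 233), (0.59, 253, 241)]
bung [(0.59, 390, 215), (0.5, 307, 166)]
brush [(0.64, 450, 249)]
cup [(0.65, 446, 190)]
side 47.0195951130582 319.7044574457382 198.799161252032 [ 2.44730358 -0.1174299   0.05922042] [-0.54953821  0.08663084  1.36613016]
tube_short [(0.97, 403, 298), (0.86, 312, 262), (0.77, 367, 246), (0.68, 258, 289)]
tube_mid [(0.77, 322, 288), (0.43, 289, 172)]
tube_long [(0.71, 307, 233), (0.64, 293, 174), (0.58, 314, 263)]
bay_short [(0.61, 284, 148), (0.54, 312, 263), (0.42, 284, 186)]
bay_mid [(0.9, 287, 168), (0.6, 324, 287), (0.35, 282, 148)]
bay_long [(0.69, 287, 148), (0.55, 285, 188)]
keeper []
keeper_bar [(0.59, 324, 146)]
rack [(0.62, 290, 173)]
stock [(0.75, 319, 307)]
bottle [(0.62, 286, 80), (0.52, 370, 369)]
bung [(0.72, 377, 205), (0.6, 291, 386), (0.58, 308, 233)]
brush [(0.87, 288, 385)]
cup [(0.91, 370, 368), (0.19, 286, 165)]
```

Run:
```python
import cv2
a=cv2.imread("pics/top0.png")[130:310,130:500];cv2.imwrite("pics/topc.png",cv2.resize(a,None,fx=2.15,fy=2.15,interpolation=cv2.INTER_CUBIC))
a=cv2.imread("pics/side0.png")[30:400,180:460];cv2.imwrite("pics/sidec.png",cv2.resize(a,None,fx=1.62,fy=1.62,interpolation=cv2.INTER_CUBIC))
```

```text
(no output)
```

View pics/topc.png

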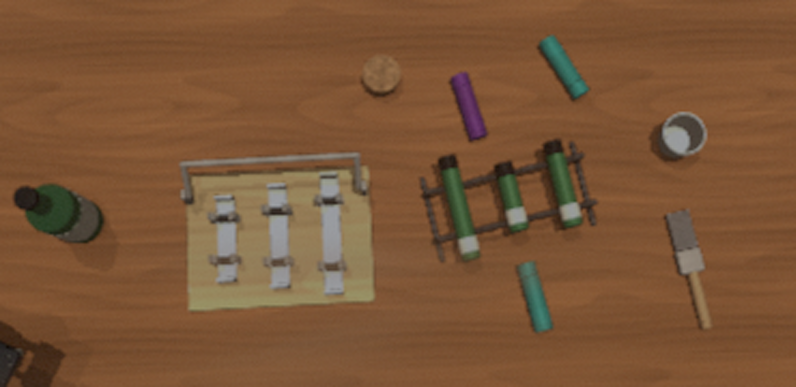

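View pics/sidec.png

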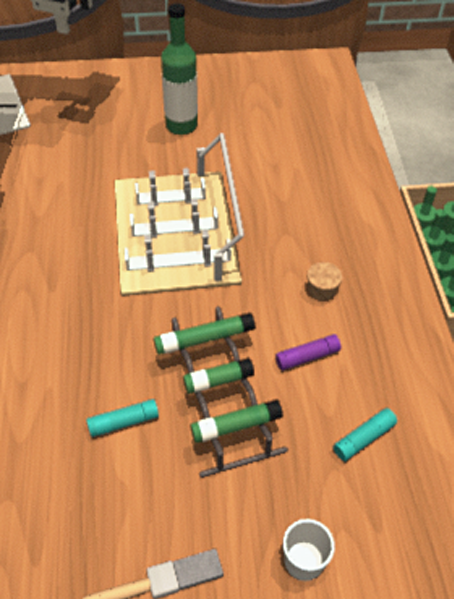

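The top picture shows green tubes on bars: long (343,226), short (368,222), mid (391,215). Purple (348,180) and turquoise (395,161), (379,268) pieces lie on the table: look-alikes by colour and place. Bays left to right: short (235,241), mid (260,240), long (284,238); the keeper leans back at the top.

```bash
cat > h.py <<'E'
import numpy as np,cv2
def K(s):
    f=200/np.tan(np.radians(s["vertical_fov"])/2);return np.array([[f,0,s["cx"]],[0,f,s["cy"]],[0,0,1]])
def unp(s,px,z):
    px=np.atleast_2d(np.array(px,float));R,_=cv2.Rodrigues(np.array(s["rvec"],float));t=np.array(s["tvec"],float).ravel()
    C=-R.T@t;d=(np.linalg.inv(K(s))@np.c_[px,np.ones(len(px))].T).T@R
    return C+d*((z-C[2])/d[:,2])[:,None]
def proj(s,P):
    return cv2.projectPoints(np.atleast_2d(np.array(P,float)),np.array(s["rvec"],float),np.array(s["tvec"],float),K(s),None)[0][:,0]
def rect(s,mask,z):
    "centre, (long,short), direction (deg) of a mask mapped to height z"
    v,u=np.nonzero(mask);w=unp(s,np.c_[u,v],z)[:,:2]
    (c,(a,b),th)=cv2.minAreaRect((w*1000).astype(np.float32))
    if a<b:a,b,th=b,a,th+90
    return np.round(c,1),round(a),round(b),round((th+90)%180-90,1)
def comps(mask,mn=40):
    n,l,st,c=cv2.connectedComponentsWithStats(mask.astype(np.uint8))
    return [l==i for i in range(1,n) if st[i,4]>=mn]
E
python3 - <<'E'
import pickle,cv2;from h import *
d=pickle.load(open("s0.pkl","rb"));s=d["top"];c=cv2.cvtColor(s["color"],cv2.COLOR_RGB2HSV)
g=cv2.inRange(c,(35,60,30),(80,255,255))>0
for m in comps(g): v,u=np.nonzero(m);print("green",u.mean().round(),v.mean().round(),rect(s,m,.062))
b=cv2.inRange(c,(19,70,120),(35,200,255))>0;b=cv2.morphologyEx(b.astype(np.uint8),5-2,np.ones((3,3)))>0
for m in comps(b,500): v,u=np.nonzero(m);print("board",u.mean().round(),v.mean().round(),rect(s,m,.012))
cr=lambda p:np.array(p)/2.15+[130,130]
P={"long":[(447,156),(470,258),.062],"short":[(504,164),(518,231),.062],"mid":[(552,142),(572,225),.062],
"bS":[(224,198),(228,282),.02],"bM":[(277,185),(281,288),.02],"bL":[(329,176),(334,292),.02]}
for k,(a,b,z) in P.items():
    w=unp(s,[cr(a),cr(b)],z);e=w[0]-w[1];print(k,w.mean(0).round(3),np.linalg.norm(e).round(3),np.degrees(np.arctan2(e[1],e[0])).round(1))
print("bottle",unp(s,cr((85,232)),0),"cup",unp(s,cr((683,140)),0), "bar ends",unp(s,[cr((182,163)),cr((358,156))],.13))
E
```

```text
green 399.0 61.0 (array([1131.2, -344.8]), 357, 229, 89.8)
green 204.0 74.0 (array([1092.6,  381.1]), 356, 228, 89.8)
green 391.0 213.0 (array([ 545.9, -288.5]), 87, 30, 11.3)
green 342.0 224.0 (array([ 510.4, -115.7]), 116, 29, 12.2)
green 367.0 219.0 (array([ 525.6, -201.6]), 57, 28, 10.6)
green 155.0 227.0 (array([511.4, 546.7]), 82, 75, 64.9)
green 377.0 262.0 (array([ 362.6, -233.8]), 84, 23, 5.2)
board 252.0 218.0 (array([531.1, 222.1]), 215, 82, -88.2)
board 262.0 255.0 (array([443.3, 182.7]), 309, 190, -88.2)
long [ 0.501 -0.117  0.062] 0.173 10.8
short [ 0.515 -0.205  0.062] 0.113 9.4
mid [ 0.536 -0.29   0.062] 0.142 10.7
bS [0.459 0.27  0.02 ] 0.141 2.9
bM [0.464 0.182 0.02 ] 0.173 1.9
bL [0.466 0.094 0.02 ] 0.195 1.7
bottle [[0.4799676  0.51161511 0.        ]] cup [[ 0.61571316 -0.51148639  0.        ]] bar ends [[0.57231397 0.32468791 0.13      ]
 [0.57740662 0.04440448 0.13      ]]
```

```bash
cat >> h.py <<'E'
def plan(start,*goals,step=.165):
    "start/goals [x,y,z,yaw]; prints per-call end shares (sx,sy,sz,turn) in tool axes at the call's start"
    p=np.array(start,float)
    for g in goals:
        g=np.array(g,float);n=max(1,int(np.ceil(max(np.linalg.norm(g[:3]-p[:3])/step,abs(g[3]-p[3])/28))));q0=p.copy()
        for i in range(n):
            q=q0+(g-q0)*(i+1)/n;d=q-p;c,s=np.cos(np.radians(p[3])),np.sin(np.radians(p[3]))
            v=np.array([c*d[0]+s*d[1],s*d[0]-c*d[1],-d[2]])/.8
            print(v.round(4).tolist(),round(-d[3]/90,4));p=q
        print("  at",g)
def now():
    from plant import ctrl;o=ctrl.get_obs();return [*o["tool_pos"],o["orientation"][2]]
E
python3 -c "
from h import *
plan([.286,.611,.292,-25.09],[.46,.182,.33,1.8])"
```

```text
[0.1415, 0.1311, -0.0158] -0.0996
[0.1193, 0.1516, -0.0158] -0.0996
[0.0942, 0.1683, -0.0158] -0.0996
  at [0.46  0.182 0.33  1.8  ]
```

Request:
send_rows:
  deltas:
    - [[0.1415,0.1311,-0.0158],-0.0996]
    - [[0.1415,0.1311,-0.0158],-0.0996]
    - [[0.1415,0.1311,-0.0158],-0.0996]
    - [[0.1415,0.1311,-0.0158],-0.0996]
    - [[0.1415,0.1311,-0.0158],-0.0996]
  gripper: 1

```text
clock: 1.92
tool_pos: [0.3456, 0.464, 0.3063]
orientation: [-179.9, -0.0, -16.3]
force: [-0.1, 0.8, 0.3]
opening: 0.0873
gripper_force: 0.0
```

Request:
send_rows:
  deltas:
    - [[0.1193,0.1516,-0.0158],-0.0996]
    - [[0.1193,0.1516,-0.0158],-0.0996]
    - [[0.1193,0.1516,-0.0158],-0.0996]
    - [[0.1193,0.1516,-0.0158],-0.0996]
    - [[0.1193,0.1516,-0.0158],-0.0996]

```text
clock: 2.33
tool_pos: [0.4033, 0.3215, 0.3186]
orientation: [-179.9, -0.0, -7.3]
force: [0.5, 1.3, 0.9]
opening: 0.0879
gripper_force: 0.0
```

Request:
send_rows:
  deltas:
    - [[0.0942,0.1683,-0.0158],-0.0996]
    - [[0.0942,0.1683,-0.0158],-0.0996]
    - [[0.0942,0.1683,-0.0158],-0.0996]
    - [[0.0942,0.1683,-0.0158],-0.0996]
    - [[0.0942,0.1683,-0.0158],-0.0996]

```text
clock: 2.75
tool_pos: [0.4615, 0.1787, 0.3309]
orientation: [180.0, -0.1, 1.6]
force: [-0.7, 0.2, -0.1]
opening: 0.0876
gripper_force: 0.0
```

Run:
```python
from plant import ctrl
from h import *
import pickle
print(np.round(now(),4))
s=ctrl.snapshot("wrist");pickle.dump(s,open("w1.pkl","wb"));cv2.imwrite("pics/w1.png",s["color"][:,:,::-1])
R,_=cv2.Rodrigues(np.array(s["rvec"]));print("cam",-R.T@np.array(s["tvec"]).ravel(),"axis",R[2])
for t in["bay_short","bay_mid","bay_long","keeper_bar"]:
    for b in ctrl.cut_out(s,t)[:2]: print(t,round(b["conf"],2),np.array(b["xy"])*[640,400],rect(s,b["pixels"],.02))
```

```text
[0.4615 0.1787 0.3309 1.6274]
cam [0.5434202  0.18127093 0.42260148] axis [-0.30107914 -0.00870148 -0.95355946]
bay_short 0.61 [243.776 153.8  ] (array([458.3, 279.5]), 154, 64, 0.8)
bay_mid 0.87 [318.016 158.2  ] (array([460.5, 184.3]), 182, 51, 1.6)
bay_long 0.87 [391.488 149.52 ] (array([464. ,  88.8]), 215, 61, 2.3)
keeper_bar 0.69 [313.024  44.4  ] (array([563.9, 189. ]), 387, 69, -88.2)
```

View pics/w1.png

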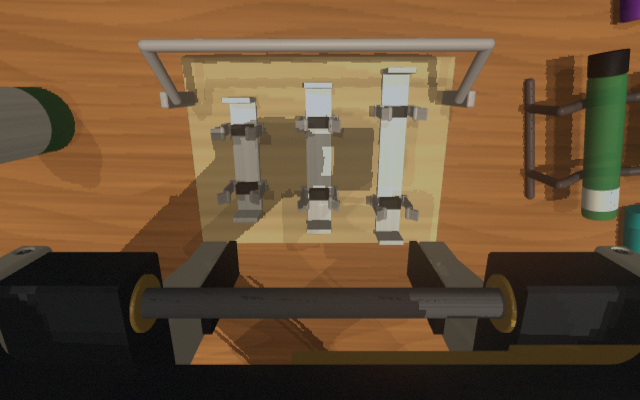

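The wrist picture shows the carrier: bay short clips at (246,130)/(247,188), mid (318,123)/(320,195), long (397,112)/(391,201); board corners (184,57),(455,55),(437,242),(204,242); keeper bar along row 46. Lengths left to right are short, mid, long.

```bash
python3 - <<'E'
from h import *;import pickle
s=pickle.load(open("w1.pkl","rb"))
w=unp(s,[(184,57),(455,55),(437,242),(204,242)],.012);print("board",w.round(4)[:,:2].tolist(),w.mean(0))
for n,a,b in[("S",(246,130),(247,188)),("M",(318,123),(320,195)),("L",(397.5,112),(391,201))]:
  for z in(.02,.03):
    w=unp(s,[a,b],z);e=w[0]-w[1];print(n,z,w.mean(0).round(4),np.linalg.norm(e).round(4),np.degrees(np.arctan2(e[1],e[0])).round(2))
w=unp(s,[(140,46),(494,44)],.13);print("bar",w.round(3),np.linalg.norm(w[0]-w[1]))
# model overlay: find rack pose from clicks of end-stop / clip features
E
python3 - <<'E'
import cv2
a=cv2.imread("pics/w1.png")[50:250,180:460];cv2.imwrite("pics/w1c.png",cv2.resize(a,None,fx=2.85,fy=2.85,interpolation=cv2.INTER_CUBIC))
E
```

```text
board [[0.5751, 0.3375], [0.5859, 0.0344], [0.3575, 0.0248], [0.3486, 0.3323]] [0.46678367 0.1822302  0.012     ]
S 0.02 [0.462  0.2702 0.02  ] 0.0705 -1.24
S 0.03 [0.4641 0.268  0.03  ] 0.0687 -1.24
M 0.02 [0.464  0.1833 0.02  ] 0.0874 3.04
M 0.03 [0.466  0.1832 0.03  ] 0.0853 3.04
L 0.02 [0.4689 0.0934 0.02  ] 0.1076 1.14
L 0.03 [0.4708 0.0956 0.03  ] 0.105 1.14
bar [[0.573 0.327 0.13 ]
 [0.583 0.047 0.13 ]] 0.27978007572219743
```

View pics/w1c.png

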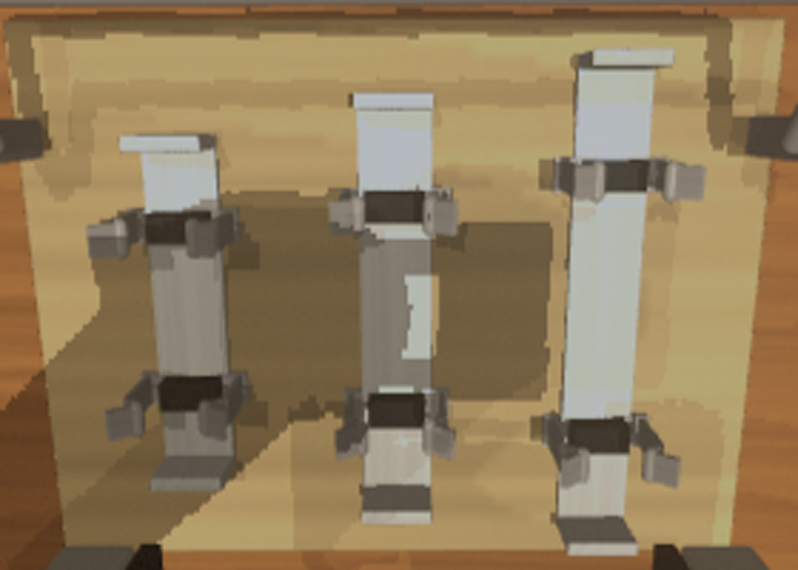

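Carrier: yaw ≈1.9°, bays S (.462,.2703), M (.4648,.1823), L (.4677,.0943). Next go over the stock.

```bash
python3 -c "
from h import *
plan(now(),[.51,-.2,.33,11])"
```

```text
[0.0156, 0.1602, -0.0] -0.0339
[0.0071, 0.1609, -0.0] -0.0339
[-0.0015, 0.161, -0.0] -0.0339
  at [ 0.51 -0.2   0.33 11.  ]
```

Request:
send_rows:
  deltas:
    - [[0.0156,0.1602,0],-0.034]
    - [[0.0156,0.1602,0],-0.034]
    - [[0.0156,0.1602,0],-0.034]
    - [[0.0156,0.1602,0],-0.034]
    - [[0.0156,0.1602,0],-0.034]
  gripper: 0.7

```text
clock: 3.42
tool_pos: [0.4768, 0.0538, 0.33]
orientation: [180.0, 0.0, 4.8]
force: [-0.3, 0.7, 0.6]
opening: 0.0628
gripper_force: 0.0
```

Request:
send_rows:
  deltas:
    - [[0.0071,0.1609,0],-0.034]
    - [[0.0071,0.1609,0],-0.034]
    - [[0.0071,0.1609,0],-0.034]
    - [[0.0071,0.1609,0],-0.034]
    - [[0.0071,0.1609,0],-0.034]

```text
clock: 3.83
tool_pos: [0.4938, -0.0735, 0.3297]
orientation: [180.0, 0.0, 7.8]
force: [0.5, -0.5, -0.3]
opening: 0.0613
gripper_force: 0.0
```

Request:
send_rows:
  deltas:
    - [[-0.0015,0.161,0],-0.034]
    - [[-0.0015,0.161,0],-0.034]
    - [[-0.0015,0.161,0],-0.034]
    - [[-0.0015,0.161,0],-0.034]
    - [[-0.0015,0.161,0],-0.034]

```text
clock: 4.25
tool_pos: [0.5107, -0.2007, 0.3293]
orientation: [-180.0, 0.1, 10.9]
force: [0.4, 0.1, 0.1]
opening: 0.0611
gripper_force: 0.0
```

Run:
```python
from plant import ctrl
from h import *
import pickle
print(np.round(now(),4))
s=ctrl.snapshot("wrist");pickle.dump(s,open("w2.pkl","wb"));cv2.imwrite("pics/w2.png",s["color"][:,:,::-1])
for t in["tube_short","tube_mid","tube_long"]:
    for b in ctrl.cut_out(s,t)[:4]: print(t,round(b["conf"],2),np.array(b["xy"])*[640,400],rect(s,b["pixels"],.062))
```

```text
[ 0.5107 -0.2007  0.3293 10.9199]
tube_short 0.93 [299.008  26.52 ] (array([ 644.3, -154.6]), 48, 29, 16.1)
tube_short 0.84 [328.512 259.68 ] (array([ 404.3, -229.7]), 70, 28, 13.5)
tube_short 0.69 [330.112 159.32 ] (array([ 516.7, -203.6]), 119, 31, 11.9)
tube_short 0.69 [474.176   8.4  ] (array([ 690.7, -315.9]), 33, 15, -79.1)
tube_mid 0.8 [409.92 156.6 ] (array([ 536.5, -289.1]), 150, 34, 11.9)
tube_long 0.79 [244.8 155.6] (array([ 501. , -117.1]), 180, 34, 12.1)
```

View pics/w2.png

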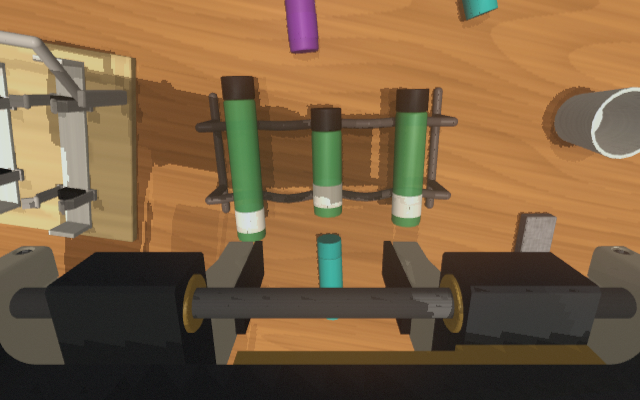

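Wrist picture: the green tubes on the bars are long (245,156), short (327,160), mid (410,157); the purple (300,22) and turquoise (330,270), (478,8) ones lie on the table and are not meant.

```bash
python3 -c "
from h import *
plan(now(),[.501,-.117,.22,11.6],[.501,-.117,.109,11.6])
print()
plan([.501,-.117,.109,11.6],[.501,-.117,.25,11.6],[.4677,.0943,.25,1.9],[.4677,.0943,.135,1.9],[.4677,.0943,.0915,1.9])"
```

```text
[0.0083, -0.1027, 0.1377] -0.0053
  at [ 0.501 -0.117  0.22  11.6  ]
[0.0, 0.0, 0.1387] -0.0
  at [ 0.501 -0.117  0.109 11.6  ]

[0.0, 0.0, -0.1763] -0.0
  at [ 0.501 -0.117  0.25  11.6  ]
[0.0062, -0.1336, -0.0] 0.0539
[-0.0051, -0.1336, -0.0] 0.0539
  at [0.4677 0.0943 0.25   1.9   ]
[0.0, -0.0, 0.1438] 0.0
  at [0.4677 0.0943 0.135  1.9   ]
[0.0, 0.0, 0.0544] -0.0
  at [0.4677 0.0943 0.0915 1.9   ]
```

Request:
send_rows:
  deltas:
    - [[0.0083,-0.1027,0.1377],-0.0053]
    - [[0.0083,-0.1027,0.1377],-0.0053]
    - [[0.0083,-0.1027,0.1377],-0.0053]
    - [[0.0083,-0.1027,0.1377],-0.0053]
    - [[0.0083,-0.1027,0.1377],-0.0053]

```text
clock: 4.87
tool_pos: [0.4991, -0.1161, 0.2176]
orientation: [-179.9, 0.3, 11.7]
force: [0.1, -0.3, 0.3]
opening: 0.0614
gripper_force: 0.0
```

Request:
send_rows:
  deltas:
    - [[0,0,0.035],0]
    - [[0,0,0.07],0]
    - [[0,0,0.105],0]
    - [[0,0,0.1385],0]
    - [[0,0,0.1385],0]

```text
clock: 5.28
tool_pos: [0.4992, -0.1186, 0.1062]
orientation: [-180.0, 0.3, 11.5]
force: [-0.8, -0.4, -1.0]
opening: 0.0616
gripper_force: 0.0
```

Request:
send_rows:
  deltas:
    - [[0,0,0],0]
    - [[0,0,0],0]
    - [[0,0,0],0]
    - [[0,0,0],0]
    - [[0,0,0],0]
  gripper: 0

```text
clock: 5.7
tool_pos: [0.5016, -0.1188, 0.1106]
orientation: [180.0, -0.2, 11.5]
force: [-1.2, 3.9, 2.1]
opening: 0.034
gripper_force: 1.7
```

Almost closed; one more hold, then carry.

Request:
send_rows:
  deltas:
    - [[0,0,0],0]
    - [[0,0,0],0]
    - [[0,0,-0.03],0]
    - [[0,0,-0.07],0]
    - [[0,0,-0.1],0]

```text
clock: 6.12
tool_pos: [0.5006, -0.1191, 0.1908]
orientation: [180.0, 0.0, 11.5]
force: [0.3, -0.0, -2.3]
opening: 0.0314
gripper_force: 30.0
```

Request:
send_rows:
  deltas:
    - [[0,0,-0.04],0]
    - [[0,0,-0.0763],0]
    - [[0,0,-0.0763],0]
    - [[0,0,-0.0763],0]
    - [[0,0,-0.0763],0]

```text
clock: 6.53
tool_pos: [0.5001, -0.1189, 0.2497]
orientation: [-180.0, 0.0, 11.4]
force: [-0.7, -1.0, -2.3]
opening: 0.0312
gripper_force: 30.0
```

Request:
send_rows:
  deltas:
    - [[0.0015,-0.033,0],0.0135]
    - [[0.003,-0.067,0],0.027]
    - [[0.0045,-0.1,0],0.04]
    - [[0.0062,-0.1336,0],0.0539]
    - [[0.0062,-0.1336,0],0.0539]

```text
clock: 6.95
tool_pos: [0.4833, -0.0106, 0.2487]
orientation: [-180.0, 0.1, 6.6]
force: [0.7, -0.0, -2.1]
opening: 0.0313
gripper_force: 30.0
```

Request:
send_rows:
  deltas:
    - [[-0.0012,-0.033,0],0.0135]
    - [[-0.0025,-0.067,0],0.027]
    - [[-0.0038,-0.1,0],0.04]
    - [[-0.0051,-0.1336,0],0.0539]
    - [[-0.0051,-0.1336,0],0.0539]

```text
clock: 7.37
tool_pos: [0.4673, 0.0952, 0.2488]
orientation: [180.0, 0.1, 1.8]
force: [0.1, 0.0, -0.8]
opening: 0.0314
gripper_force: 30.0
```

Request:
send_rows:
  deltas:
    - [[0,0,0.036],0]
    - [[0,0,0.072],0]
    - [[0,0,0.108],0]
    - [[0,0,0.1438],0]
    - [[0,0,0.1438],0]

```text
clock: 7.78
tool_pos: [0.4644, 0.0902, 0.1294]
orientation: [179.7, 0.6, 1.7]
force: [-1.4, -1.1, -1.6]
opening: 0.0314
gripper_force: 30.0
```

```bash
python3 -c "
from h import *
print(np.round(now(),4));plan(now(),[.4677,.0943,.0915,1.9])
from plant import ctrl;import pickle
s=ctrl.snapshot('wrist');cv2.imwrite('pics/w3.png',s['color'][:,:,::-1]);pickle.dump(s,open('w3.pkl','wb'))"
```

```text
[0.4644 0.0902 0.1294 1.688 ]
[0.0043, -0.005, 0.0474] -0.0024
  at [0.4677 0.0943 0.0915 1.9   ]
```

View pics/w3.png

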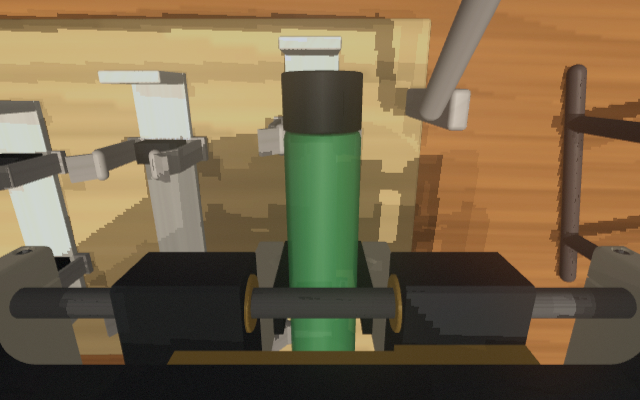

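Request:
send_rows:
  deltas:
    - [[0,0,0],0]
    - [[0,0,0],0]
    - [[0,0,0],0]
    - [[0,0,0],0]
    - [[0,0,0],0]

```text
clock: 8.25
tool_pos: [0.4685, 0.0927, 0.1362]
orientation: [-179.9, -0.1, 1.8]
force: [-0.5, 0.3, -1.2]
opening: 0.0314
gripper_force: 30.0
```

```bash
python3 -c "
from h import *
from plant import ctrl;import pickle
print(np.round(now(),4))
s=ctrl.snapshot('wrist');cv2.imwrite('pics/w4.png',s['color'][:,:,::-1]);pickle.dump(s,open('w4.pkl','wb'))
a=s['color'][20:270,200:480,::-1];cv2.imwrite('pics/w4c.png',cv2.resize(a,None,fx=2.4,fy=2.4,interpolation=cv2.INTER_CUBIC))"
```

```text
[0.4685 0.0927 0.1362 1.7635]
```

View pics/w4c.png

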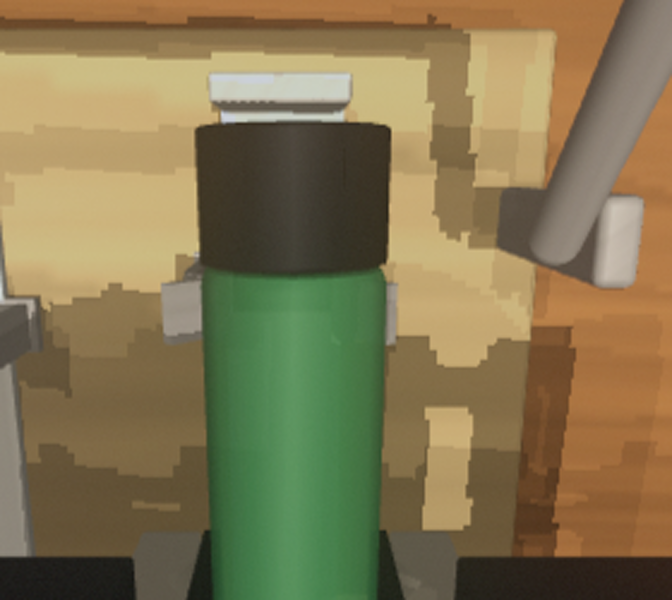

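```bash
python3 -c "
from h import *
import pickle
s=pickle.load(open('w4.pkl','rb'));print(s['cx'],s['cy'])
f=lambda x,y:(200+x/2.4,20+y/2.4)
for n,p,z in [('stop',f(280,85),.03),('stop',f(280,85),.04),('flareL',f(163,310),.066),('flareR',f(397,310),.066),('stripL',f(222,115),.016),('stripR',f(344,115),.016),('capL',f(196,130),.0885),('capR',f(391,130),.0885),('bodyL',f(207,420),.0885),('bodyR',f(382,420),.0885)]:
  w=unp(s,p,z)[0]-[.4677,.0943,0];c,q=np.cos(np.radians(1.9)),np.sin(np.radians(1.9));print(n,z,'bayx %.4f bayy %.4f'%(c*w[0]+q*w[1],-q*w[0]+c*w[1]))
"
```

```text
322.59807377121274 198.21156847159529
stop 0.03 bayx 0.1010 bayy 0.0017
stop 0.04 bayx 0.1001 bayy 0.0015
flareL 0.066 bayx 0.0562 bayy 0.0247
flareR 0.066 bayx 0.0562 bayy -0.0219
stripL 0.016 bayx 0.0956 bayy 0.0161
stripR 0.016 bayx 0.0955 bayy -0.0136
capL 0.0885 bayx 0.0889 bayy 0.0142
capR 0.0885 bayx 0.0888 bayy -0.0171
bodyL 0.0885 bayx 0.0402 bayy 0.0141
bodyR 0.0885 bayx 0.0401 bayy -0.0171
```

Request:
send_rows:
  deltas:
    - [[0,-0.0037,0],0]
    - [[0,-0.0037,0.008],0]
    - [[0,-0.0037,0.018],0]
    - [[0,-0.0037,0.026],0]
    - [[0,-0.0037,0.034],0]

```text
clock: 8.72
tool_pos: [0.4692, 0.096, 0.1082]
orientation: [-180.0, -0.1, 1.8]
force: [-0.3, -0.4, 4.4]
opening: 0.0312
gripper_force: 30.0
```

Request:
send_rows:
  deltas:
    - [[0,0,0.007],0]
    - [[0,0,0.014],0]
    - [[0,0,0.021],0]
    - [[0,0,0.022],0]
    - [[0,0,0.022],0]

```text
clock: 9.13
tool_pos: [0.4685, 0.0955, 0.0912]
orientation: [180.0, -0.1, 1.8]
force: [-5.0, -2.9, 19.2]
opening: 0.0315
gripper_force: 30.0
```

Request:
send_rows:
  deltas:
    - [[0,0,0.002],0]
    - [[0,0,0.002],0]
    - [[0,0,0.002],0]
    - [[0,0,0.002],0]
    - [[0,0,0.002],0]

```text
clock: 9.55
tool_pos: [0.4687, 0.0955, 0.0906]
orientation: [180.0, -0.1, 1.9]
force: [-6.7, -1.9, 29.4]
opening: 0.0314
gripper_force: 30.0
```

Request:
send_rows:
  deltas:
    - [[0,0,-0.002],0]
    - [[0,0,-0.002],0]
    - [[0,0,-0.002],0]
    - [[0,0,-0.002],0]
    - [[0,0,-0.002],0]
  gripper: 0.7

```text
clock: 9.97
tool_pos: [0.4677, 0.0953, 0.0898]
orientation: [180.0, 0.0, 1.8]
force: [-0.2, -0.7, 0.3]
opening: 0.0584
gripper_force: 0.0
```

Request:
send_rows:
  deltas:
    - [[0,0,-0.04],0]
    - [[0,0,-0.08],0]
    - [[0,0,-0.12],0]
    - [[0,0,-0.16],0]
    - [[0,0,-0.2],0]

```text
clock: 10.38
tool_pos: [0.4676, 0.0952, 0.2516]
orientation: [180.0, 0.0, 1.8]
force: [0.0, 0.0, -0.5]
opening: 0.0613
gripper_force: 0.0
```

```bash
cat > seat.py <<'E'
from h import *
from plant import ctrl;import pickle,sys
n=sys.argv[1];print(np.round(now(),4))
s=ctrl.snapshot('wrist');pickle.dump(s,open(n+'.pkl','wb'));cv2.imwrite('pics/'+n+'.png',s['color'][:,:,::-1])
c=cv2.cvtColor(s['color'],cv2.COLOR_RGB2HSV);g=cv2.inRange(c,(40,80,30),(75,255,255))>0
for m in comps(g,300):
    v,u=np.nonzero(m);print('green',u.mean().round(),v.mean().round(),u.size,[rect(s,m,z) for z in(.046,.060)])
E
python3 seat.py w5
```

```text
[0.4676 0.0952 0.2516 1.7623]
green 322.0 177.0 4300 [(array([472.5,  96.2]), 122, 31, 2.0), (array([476.2,  96.3]), 117, 30, 2.0)]
```

View pics/w5.png

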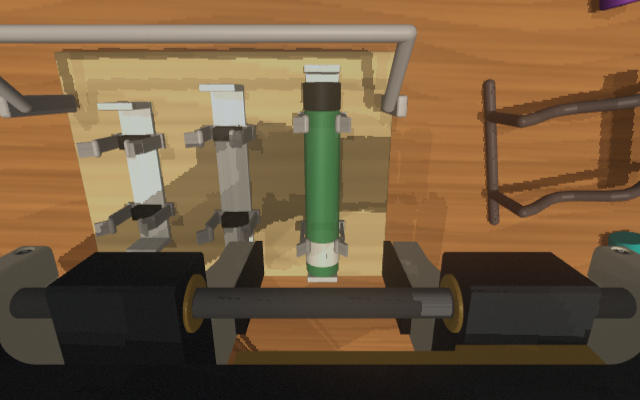

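Wrist picture: long tube lies centred between its stops (320,75)/(322,280) with clip arms above its sides at (300,122),(345,122): home. Now the mid tube.

```bash
python3 -c "
from h import *
plan(now(),[.536,-.290,.22,11.6],[.536,-.290,.1095,11.6])
print()
plan([.536,-.290,.109,11.6],[.536,-.290,.25,11.6],[.465,.1837,.25,1.9],[.465,.1837,.135,1.9],[.465,.1837,.0907,1.9])"
```

```text
[0.0222, 0.1617, 0.0159] -0.0361
[0.013, 0.1627, 0.0159] -0.0361
[0.0037, 0.1632, 0.0159] -0.0361
  at [ 0.536 -0.29   0.22  11.6  ]
[0.0, 0.0, 0.1381] -0.0
  at [ 0.536  -0.29    0.1095 11.6   ]

[0.0, 0.0, -0.1763] -0.0
  at [ 0.536 -0.29   0.25  11.6  ]
[0.0107, -0.1993, -0.0] 0.0359
[-0.0005, -0.1996, -0.0] 0.0359
[-0.0118, -0.1992, -0.0] 0.0359
  at [0.465  0.1837 0.25   1.9   ]
[-0.0, 0.0, 0.1438] 0.0
  at [0.465  0.1837 0.135  1.9   ]
[0.0, 0.0, 0.0554] -0.0
  at [0.465  0.1837 0.0907 1.9   ]
```

Request:
send_rows:
  deltas:
    - [[0.0222,0.1617,0.0159],-0.0361]
    - [[0.0222,0.1617,0.0159],-0.0361]
    - [[0.0222,0.1617,0.0159],-0.0361]
    - [[0.0222,0.1617,0.0159],-0.0361]
    - [[0.0222,0.1617,0.0159],-0.0361]

```text
clock: 10.85
tool_pos: [0.4893, -0.0357, 0.2365]
orientation: [180.0, 0.1, 4.8]
force: [0.4, 0.1, -0.1]
opening: 0.0615
gripper_force: 0.0
```

Request:
send_rows:
  deltas:
    - [[0.013,0.1627,0.0159],-0.0361]
    - [[0.013,0.1627,0.0159],-0.0361]
    - [[0.013,0.1627,0.0159],-0.0361]
    - [[0.013,0.1627,0.0159],-0.0361]
    - [[0.013,0.1627,0.0159],-0.0361]

```text
clock: 11.27
tool_pos: [0.5113, -0.1637, 0.2236]
orientation: [-180.0, 0.1, 8.1]
force: [0.1, 0.7, -0.2]
opening: 0.0614
gripper_force: 0.0
```

Request:
send_rows:
  deltas:
    - [[0.0037,0.1632,0.0159],-0.0361]
    - [[0.0037,0.1632,0.0159],-0.0361]
    - [[0.0037,0.1632,0.0159],-0.0361]
    - [[0.0037,0.1632,0.0159],-0.0361]
    - [[0.0037,0.1632,0.0159],-0.0361]

```text
clock: 11.68
tool_pos: [0.5332, -0.2917, 0.2109]
orientation: [-180.0, 0.1, 11.4]
force: [-0.5, 0.3, -0.3]
opening: 0.0616
gripper_force: 0.0
```

Request:
send_rows:
  deltas:
    - [[0,0,0],0]
    - [[0,0,0.035],0]
    - [[0,0,0.07],0]
    - [[0,0,0.105],0]
    - [[0,0,0.138],0]

```text
clock: 12.1
tool_pos: [0.5334, -0.2887, 0.1013]
orientation: [180.0, -0.1, 11.6]
force: [0.5, 0.1, 0.0]
opening: 0.0616
gripper_force: 0.0
```

Request:
send_rows:
  deltas:
    - [[0,0,0],0]
    - [[0,0,0],0]
    - [[0,0,0],0]
    - [[0,0,0],0]
    - [[0,0,0],0]

```text
clock: 12.52
tool_pos: [0.5342, -0.2907, 0.1038]
orientation: [179.9, -0.2, 11.5]
force: [0.0, 0.4, -0.4]
opening: 0.0612
gripper_force: 0.0
```

Request:
send_rows:
  deltas:
    - [[0.002,0,-0.0065],0]
    - [[0.002,0,-0.0065],0]
    - [[0.002,0,-0.0065],0]
    - [[0.002,0,-0.0065],0]
    - [[0.002,0,-0.0065],0]

```text
clock: 12.93
tool_pos: [0.5345, -0.2906, 0.107]
orientation: [-180.0, 0.0, 11.5]
force: [-0.3, -0.6, 0.8]
opening: 0.0615
gripper_force: 0.0
```

Request:
send_rows:
  deltas:
    - [[0,0,0],0]
    - [[0,0,0],0]
    - [[0,0,0],0]
    - [[0,0,0],0]
    - [[0,0,0],0]
  gripper: 0

```text
clock: 13.35
tool_pos: [0.5346, -0.2905, 0.1069]
orientation: [-180.0, 0.0, 11.5]
force: [-0.4, -1.0, 0.2]
opening: 0.0338
gripper_force: 0.0
```

Request:
send_rows:
  deltas:
    - [[0,0,0],0]
    - [[0,0,0],0]
    - [[0,0,-0.03],0]
    - [[0,0,-0.07],0]
    - [[0,0,-0.1],0]

```text
clock: 13.77
tool_pos: [0.5347, -0.2906, 0.1883]
orientation: [180.0, 0.0, 11.5]
force: [1.6, -0.7, -0.5]
opening: 0.031
gripper_force: 30.0
```

Request:
send_rows:
  deltas:
    - [[0,0,-0.04],0]
    - [[0,0,-0.0763],0]
    - [[0,0,-0.0763],0]
    - [[0,0,-0.0763],0]
    - [[0,0,-0.0763],0]

```text
clock: 14.18
tool_pos: [0.5341, -0.2903, 0.2473]
orientation: [-180.0, 0.0, 11.5]
force: [-0.6, 0.7, -1.6]
opening: 0.0312
gripper_force: 30.0
```

Request:
send_rows:
  deltas:
    - [[0.0025,-0.048,0],0.009]
    - [[0.005,-0.096,0],0.018]
    - [[0.0075,-0.144,0],0.027]
    - [[0.0107,-0.1993,0],0.0359]
    - [[0.0107,-0.1993,0],0.0359]

```text
clock: 14.6
tool_pos: [0.5095, -0.128, 0.2465]
orientation: [-179.9, 0.1, 8.4]
force: [-0.7, -0.3, -1.6]
opening: 0.0313
gripper_force: 30.0
```

Request:
send_rows:
  deltas:
    - [[0,-0.048,0],0.009]
    - [[0,-0.096,0],0.018]
    - [[0,-0.144,0],0.027]
    - [[-0.0005,-0.1996,0],0.0359]
    - [[-0.0005,-0.1996,0],0.0359]

```text
clock: 15.02
tool_pos: [0.4866, 0.03, 0.2468]
orientation: [-180.0, 0.1, 5.2]
force: [-1.4, 0.1, -1.6]
opening: 0.0311
gripper_force: 30.0
```

Request:
send_rows:
  deltas:
    - [[-0.003,-0.048,0],0.009]
    - [[-0.006,-0.096,0],0.018]
    - [[-0.009,-0.144,0],0.027]
    - [[-0.0118,-0.1992,0],0.0359]
    - [[-0.0118,-0.1992,0],0.0359]

```text
clock: 15.43
tool_pos: [0.4637, 0.1881, 0.2467]
orientation: [180.0, 0.0, 2.0]
force: [0.6, -0.2, -1.2]
opening: 0.0314
gripper_force: 30.0
```

Request:
send_rows:
  deltas:
    - [[0,0,0.036],0]
    - [[0,0,0.072],0]
    - [[0,0,0.108],0]
    - [[0,0,0.1375],0]
    - [[0,0,0.1375],0]

```text
clock: 15.85
tool_pos: [0.4614, 0.1809, 0.1325]
orientation: [179.7, 0.5, 1.8]
force: [-0.9, -1.0, -2.0]
opening: 0.0315
gripper_force: 30.0
```

Request:
send_rows:
  deltas:
    - [[0,0,0],0]
    - [[0,0,0],0]
    - [[0,0,0],0]
    - [[0,0,0],0]
    - [[0,0,0],0]

```text
clock: 16.27
tool_pos: [0.4649, 0.1836, 0.1392]
orientation: [-179.9, -0.1, 1.8]
force: [0.6, 0.2, -1.3]
opening: 0.0313
gripper_force: 30.0
```

```bash
python3 seat.py w6; python3 -c "
import cv2
a=cv2.imread('pics/w6.png')[20:270,200:480];cv2.imwrite('pics/w6c.png',cv2.resize(a,None,fx=2.4,fy=2.4,interpolation=cv2.INTER_CUBIC))"
```

```text
[0.4649 0.1836 0.1392 1.8162]
green 480.0 190.0 7194 [(array([495.7,  96.7]), 76, 35, 1.9), (array([499.6, 103.5]), 71, 32, 1.9)]
green 322.0 225.0 9040 [(array([470.4, 183.4]), 79, 46, 1.9), (array([476.2, 183.6]), 73, 42, 1.9)]
green 323.0 334.0 2087 [(array([395.5, 181.4]), 43, 25, -88.1), (array([406.9, 181.8]), 39, 23, -88.1)]
```

View pics/w6c.png

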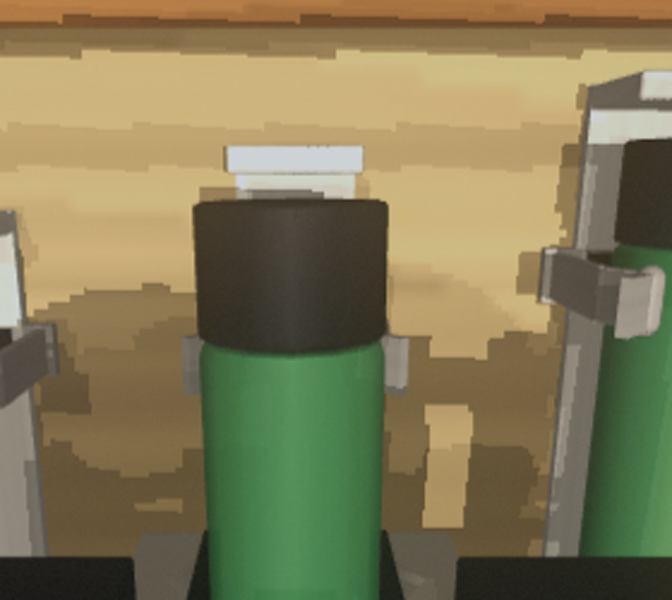

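Tube (291) is within about 1 mm of the clip centre (295), ready to press.

Request:
send_rows:
  deltas:
    - [[0,0.001,0.008],0]
    - [[0,0.001,0.017],0]
    - [[0,0.001,0.026],0]
    - [[0,0.001,0.034],0]
    - [[0,0.001,0.041],0]

```text
clock: 16.73
tool_pos: [0.4659, 0.1836, 0.1056]
orientation: [-179.9, -0.2, 1.9]
force: [1.2, 1.2, 6.5]
opening: 0.0313
gripper_force: 30.0
```

Request:
send_rows:
  deltas:
    - [[0,0,0.007],0]
    - [[0,0,0.014],0]
    - [[0,0,0.02],0]
    - [[0,0,0.021],0]
    - [[0,0,0.021],0]

```text
clock: 17.15
tool_pos: [0.4648, 0.1828, 0.0892]
orientation: [180.0, -0.0, 1.9]
force: [-4.1, 0.2, 17.5]
opening: 0.0309
gripper_force: 30.0
```

Request:
send_rows:
  deltas:
    - [[0,0,0.002],0]
    - [[0,0,0.002],0]
    - [[0,0,0.002],0]
    - [[0,0,0.002],0]
    - [[0,0,0.002],0]

```text
clock: 17.57
tool_pos: [0.465, 0.1829, 0.0887]
orientation: [-180.0, -0.1, 1.9]
force: [-9.3, -0.1, 29.5]
opening: 0.031
gripper_force: 30.0
```

Same signature as the first. Release and fetch the short one.

Request:
send_rows:
  deltas:
    - [[0,0,-0.002],0]
    - [[0,0,-0.002],0]
    - [[0,0,-0.002],0]
    - [[0,0,-0.002],0]
    - [[0,0,-0.002],0]
  gripper: 0.7

```text
clock: 17.98
tool_pos: [0.4642, 0.1822, 0.0878]
orientation: [180.0, 0.1, 1.8]
force: [0.7, 0.5, -0.3]
opening: 0.0579
gripper_force: 0.0
```

Request:
send_rows:
  deltas:
    - [[0,0,-0.04],0]
    - [[0,0,-0.08],0]
    - [[0,0,-0.12],0]
    - [[0,0,-0.16],0]
    - [[0,0,-0.2],0]

```text
clock: 18.4
tool_pos: [0.4641, 0.1821, 0.2496]
orientation: [180.0, 0.0, 1.8]
force: [1.3, 1.0, -0.7]
opening: 0.0612
gripper_force: 0.0
```

```bash
python3 seat.py w7; python3 -c "
from h import *
plan(now(),[.5165,-.2035,.22,11.6],[.5165,-.2035,.109,11.6])
print()
plan([.5165,-.2035,.109,11.6],[.5165,-.2035,.25,11.6],[.462,.2717,.25,1.9],[.462,.2717,.137,1.9])"
```

```text
[0.4641 0.1821 0.2496 1.8083]
green 8.0 134.0 961 [(array([500.6, 452.3]), 55, 17, -14.2), (array([502.8, 439.7]), 52, 16, -14.2)]
green 420.0 177.0 4491 [(array([472.4,  96.2]), 122, 33, 2.0), (array([475.9, 100.5]), 116, 31, 2.0)]
green 320.0 175.0 3237 [(array([472.9, 184.6]), 92, 31, 2.0), (array([476.4, 184.6]), 87, 29, 2.0)]
green 321.0 253.0 302 [(array([397., 181.]), 30, 14, -86.2), (array([404.1, 181.2]), 28, 14, -86.2)]
[0.0154, 0.1619, 0.0151] -0.036
[0.0063, 0.1625, 0.0151] -0.036
[-0.0029, 0.1626, 0.0151] -0.036
  at [ 0.5165 -0.2035  0.22   11.6   ]
[0.0, -0.0, 0.1387] -0.0
  at [ 0.5165 -0.2035  0.109  11.6   ]

[0.0, 0.0, -0.1763] -0.0
  at [ 0.5165 -0.2035  0.25   11.6   ]
[0.0176, -0.1985, -0.0] 0.0359
[0.0063, -0.1992, -0.0] 0.0359
[-0.0049, -0.1992, -0.0] 0.0359
  at [0.462  0.2717 0.25   1.9   ]
[0.0, -0.0, 0.1412] 0.0
  at [0.462  0.2717 0.137  1.9   ]
```

View pics/w7.png

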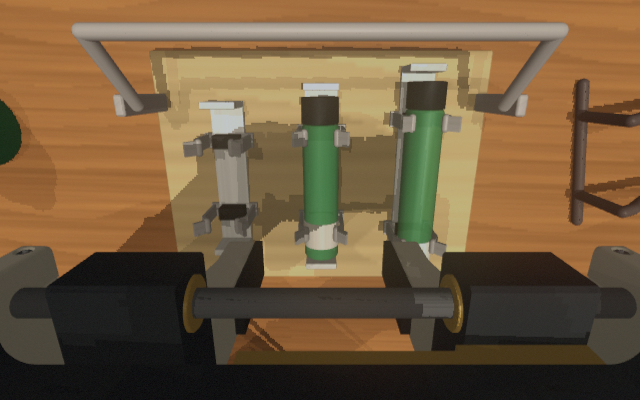

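Wrist picture: mid tube sits between stops (320,87)/(321,265), long tube likewise at (420,165), the short bay (230,175) is empty. On to the short tube.

Request:
send_rows:
  deltas:
    - [[0.0154,0.1619,0.0151],-0.036]
    - [[0.0154,0.1619,0.0151],-0.036]
    - [[0.0154,0.1619,0.0151],-0.036]
    - [[0.0154,0.1619,0.0151],-0.036]
    - [[0.0154,0.1619,0.0151],-0.036]

```text
clock: 18.87
tool_pos: [0.4805, 0.051, 0.2355]
orientation: [180.0, 0.1, 4.8]
force: [0.3, 0.8, 1.1]
opening: 0.061
gripper_force: 0.0
```

Request:
send_rows:
  deltas:
    - [[0.0063,0.1625,0.0151],-0.036]
    - [[0.0063,0.1625,0.0151],-0.036]
    - [[0.0063,0.1625,0.0151],-0.036]
    - [[0.0063,0.1625,0.0151],-0.036]
    - [[0.0063,0.1625,0.0151],-0.036]

```text
clock: 19.28
tool_pos: [0.4973, -0.0772, 0.2233]
orientation: [180.0, 0.1, 8.1]
force: [-0.2, 0.9, 0.5]
opening: 0.0616
gripper_force: 0.0
```

Request:
send_rows:
  deltas:
    - [[-0.0029,0.1626,0.0151],-0.036]
    - [[-0.0029,0.1626,0.0151],-0.036]
    - [[-0.0029,0.1626,0.0151],-0.036]
    - [[-0.0029,0.1626,0.0151],-0.036]
    - [[-0.0029,0.1626,0.0151],-0.036]

```text
clock: 19.7
tool_pos: [0.5141, -0.2056, 0.2112]
orientation: [-180.0, 0.1, 11.4]
force: [0.2, 0.7, 0.1]
opening: 0.0614
gripper_force: 0.0
```

Request:
send_rows:
  deltas:
    - [[0,0,0.035],0]
    - [[0,0,0.07],0]
    - [[0,0,0.105],0]
    - [[0,0,0.125],0]
    - [[0,0,0.125],0]

```text
clock: 20.12
tool_pos: [0.5121, -0.2026, 0.1088]
orientation: [-179.9, 0.3, 11.6]
force: [-0.6, 0.1, -0.1]
opening: 0.0614
gripper_force: 0.0
```

Request:
send_rows:
  deltas:
    - [[0,0,0],0]
    - [[0,0,0],0]
    - [[0,0,0],0]
    - [[0,0,0],0]
    - [[0,0,0],0]

```text
clock: 20.53
tool_pos: [0.5144, -0.2046, 0.1133]
orientation: [180.0, -0.1, 11.5]
force: [0.0, -0.2, 0.2]
opening: 0.0613
gripper_force: 0.0
```

Request:
send_rows:
  deltas:
    - [[0.0025,0,0.0054],0]
    - [[0.0025,0,0.0054],0]
    - [[0.0025,0,0.0054],0]
    - [[0.0025,0,0.0054],0]
    - [[0.0025,0,0.0054],0]

```text
clock: 20.95
tool_pos: [0.5158, -0.2043, 0.1078]
orientation: [-180.0, 0.0, 11.5]
force: [-0.2, 0.2, 0.1]
opening: 0.0617
gripper_force: 0.0
```

Request:
send_rows:
  deltas:
    - [[0,0,0],0]
    - [[0,0,0],0]
    - [[0,0,0],0]
    - [[0,0,0],0]
    - [[0,0,0],0]
  gripper: 0

```text
clock: 21.37
tool_pos: [0.5158, -0.2043, 0.1079]
orientation: [180.0, -0.0, 11.5]
force: [-0.7, 0.5, -0.3]
opening: 0.0335
gripper_force: 0.0
```

Request:
send_rows:
  deltas:
    - [[0,0,0],0]
    - [[0,0,0],0]
    - [[0,0,-0.03],0]
    - [[0,0,-0.07],0]
    - [[0,0,-0.1],0]

```text
clock: 21.78
tool_pos: [0.5157, -0.2043, 0.1892]
orientation: [180.0, 0.0, 11.6]
force: [0.5, -0.2, -0.6]
opening: 0.0314
gripper_force: 30.0
```

Request:
send_rows:
  deltas:
    - [[0,0,-0.04],0]
    - [[0,0,-0.0763],0]
    - [[0,0,-0.0763],0]
    - [[0,0,-0.0763],0]
    - [[0,0,-0.0763],0]

```text
clock: 22.2
tool_pos: [0.5152, -0.2041, 0.2482]
orientation: [-180.0, 0.0, 11.5]
force: [-0.1, -0.1, -2.5]
opening: 0.0314
gripper_force: 30.0
```

Request:
send_rows:
  deltas:
    - [[0.0045,-0.048,0],0.009]
    - [[0.009,-0.096,0],0.018]
    - [[0.0135,-0.144,0],0.027]
    - [[0.0176,-0.1985,0],0.0359]
    - [[0.0176,-0.1985,0],0.0359]

```text
clock: 22.62
tool_pos: [0.4965, -0.0412, 0.2475]
orientation: [-180.0, 0.1, 8.5]
force: [-0.3, 0.1, -1.9]
opening: 0.0317
gripper_force: 30.0
```

Request:
send_rows:
  deltas:
    - [[0.0015,-0.048,0],0.009]
    - [[0.003,-0.096,0],0.018]
    - [[0.0045,-0.144,0],0.027]
    - [[0.0063,-0.1992,0],0.0359]
    - [[0.0063,-0.1992,0],0.0359]

```text
clock: 23.03
tool_pos: [0.479, 0.1173, 0.2476]
orientation: [180.0, 0.1, 5.2]
force: [-0.0, -0.4, -1.8]
opening: 0.0313
gripper_force: 30.0
```

Request:
send_rows:
  deltas:
    - [[-0.0012,-0.048,0],0.009]
    - [[-0.0024,-0.096,0],0.018]
    - [[-0.0036,-0.144,0],0.027]
    - [[-0.0049,-0.1992,0],0.0359]
    - [[-0.0049,-0.1992,0],0.0359]

```text
clock: 23.45
tool_pos: [0.4612, 0.2759, 0.2472]
orientation: [180.0, 0.0, 2.0]
force: [0.6, -1.3, -1.6]
opening: 0.0311
gripper_force: 30.0
```

Request:
send_rows:
  deltas:
    - [[0,0,0.036],0]
    - [[0,0,0.072],0]
    - [[0,0,0.108],0]
    - [[0,0,0.1385],0]
    - [[0,0,0.1385],0]

```text
clock: 23.87
tool_pos: [0.459, 0.2681, 0.132]
orientation: [179.6, 0.5, 1.8]
force: [-1.0, -0.6, -1.3]
opening: 0.0314
gripper_force: 30.0
```

Request:
send_rows:
  deltas:
    - [[0,0,0],0]
    - [[0,0,0],0]
    - [[0,0,0],0]
    - [[0,0,0],0]
    - [[0,0,0],0]

```text
clock: 24.28
tool_pos: [0.4622, 0.2714, 0.1394]
orientation: [-179.9, -0.1, 1.8]
force: [-0.1, 0.0, -0.9]
opening: 0.0308
gripper_force: 30.0
```

```bash
cat > m.py <<'E'
from h import *
import pickle
B={'S':(.462,.2717),'M':(.465,.1837),'L':(.4677,.0957)}
c,q=np.cos(np.radians(1.9)),np.sin(np.radians(1.9))
def bay(k,w): w=np.array(w)[:,:2]-B[k];return np.c_[c*w[:,0]+q*w[:,1],-q*w[:,0]+c*w[:,1]]
def white(s,k,zz=.03,half=0.0655):
    "brightest-white columns of end stop of bay k"
    c0=proj(s,[[B[k][0]+c*half,B[k][1]+q*half,zz]])[0].astype(int);return c0
E
python3 seat.py w8
python3 - <<'E'
from m import *
s=pickle.load(open('w8.pkl','rb'));a=white(s,'S');print("stop expected px",a)
h=cv2.cvtColor(s['color'],cv2.COLOR_RGB2HSV)
w=(h[...,1]<45)&(h[...,2]>130)
for m in comps(w,15):
    v,u=np.nonzero(m)
    if abs(u.mean()-a[0])<70 and v.mean()<230: print("white",u.min(),u.max(),v.min(),v.max(),u.size,bay('S',unp(s,[(u.min(),v.mean()),(u.max()+1,v.mean())],.03)).round(4).tolist())
# tube cap edges: dark columns in rows above body
g=cv2.inRange(h,(40,80,30),(75,255,255))>0
for r in range(140,240,20):
    u=np.nonzero(g[r,230:420])[0]
    if len(u):
        w2=bay('S',unp(s,[(230+u.min(),r),(231+u.max(),r)],.09)).round(4);print(r,230+u.min(),230+u.max(),w2.tolist())
E
```

```text
[0.4622 0.2714 0.1394 1.8427]
green 6.0 157.0 856 [(array([502.9, 446.6]), 41, 9, -14.1), (array([506. , 433.5]), 38, 8, -14.1)]
green 478.0 202.0 5607 [(array([486.9, 184.8]), 64, 34, 2.3), (array([491.2, 191.5]), 60, 32, 2.3)]
green 613.0 211.0 4616 [(array([475.6,  99.7]), 83, 35, 1.7), (array([480.8, 112.9]), 76, 33, 1.7)]
green 322.0 246.0 5891 [(array([455.7, 271.7]), 56, 44, 2.8), (array([462.4, 271.9]), 52, 41, 2.8)]
green 323.0 324.0 712 [(array([399.4, 269.4]), 39, 12, -88.1), (array([410.3, 269.7]), 36, 11, -88.1)]
stop expected px [322 121]
white 295 349 110 141 1557 [[0.0635, 0.016], [0.0635, -0.016]]
white 361 368 177 183 53 [[0.0305, -0.0235], [0.0305, -0.0283]]
220 286 358 [[0.0275, 0.0161], [0.0275, -0.0163]]
```

Stop and tube both centred on the bay to under 1 mm; press.

Request:
send_rows:
  deltas:
    - [[0,0,0.008],0]
    - [[0,0,0.017],0]
    - [[0,0,0.026],0]
    - [[0,0,0.034],0]
    - [[0,0,0.041],0]

```text
clock: 24.75
tool_pos: [0.4628, 0.2718, 0.1057]
orientation: [-179.9, -0.1, 1.9]
force: [-0.1, 0.1, 5.5]
opening: 0.0311
gripper_force: 30.0
```

Request:
send_rows:
  deltas:
    - [[0,0,0.007],0]
    - [[0,0,0.014],0]
    - [[0,0,0.02],0]
    - [[0,0,0.02],0]
    - [[0,0,0.02],0]

```text
clock: 25.17
tool_pos: [0.4622, 0.2712, 0.09]
orientation: [-180.0, -0.1, 1.9]
force: [-2.6, -0.8, 13.0]
opening: 0.0311
gripper_force: 30.0
```

Request:
send_rows:
  deltas:
    - [[0,0,0.002],0]
    - [[0,0,0.002],0]
    - [[0,0,0.002],0]
    - [[0,0,0.002],0]
    - [[0,0,0.002],0]

```text
clock: 25.58
tool_pos: [0.4623, 0.2713, 0.0897]
orientation: [-180.0, -0.1, 1.9]
force: [-7.9, -2.6, 27.4]
opening: 0.031
gripper_force: 30.0
```

Request:
send_rows:
  deltas:
    - [[0,0,-0.002],0]
    - [[0,0,-0.002],0]
    - [[0,0,-0.002],0]
    - [[0,0,-0.002],0]
    - [[0,0,-0.002],0]
  gripper: 0.7

```text
clock: 26.0
tool_pos: [0.4616, 0.2707, 0.0886]
orientation: [180.0, 0.0, 1.8]
force: [0.6, -0.7, -0.0]
opening: 0.0582
gripper_force: 0.0
```

Request:
send_rows:
  deltas:
    - [[0,0.025,-0.05],0]
    - [[0,0.05,-0.1],0]
    - [[0,0.07,-0.14],0]
    - [[0,0.09,-0.18],0]
    - [[0,0.11,-0.22],0]

```text
clock: 26.42
tool_pos: [0.4643, 0.1819, 0.2668]
orientation: [180.0, 0.0, 1.8]
force: [1.0, 1.9, -0.0]
opening: 0.0615
gripper_force: 0.0
```

Request:
send_rows:
  deltas:
    - [[0,0,-0.04],0]
    - [[0,0,-0.05],0]
    - [[0,0,-0.05],0]
    - [[0,0,-0.05],0]
    - [[0,0,-0.05],0]
  gripper: 0

```text
clock: 26.83
tool_pos: [0.4641, 0.1828, 0.3039]
orientation: [179.9, 0.1, 1.8]
force: [-0.2, 0.1, -0.4]
opening: 0.0337
gripper_force: 0.0
```

```bash
python3 seat.py w9
python3 - <<'E'
from m import *
from plant import ctrl
s=pickle.load(open('w9.pkl','rb'));h=cv2.cvtColor(s['color'],cv2.COLOR_RGB2HSV);g=cv2.inRange(h,(40,80,30),(75,255,255))>0
# apparent body edges vs. expected silhouettes of a 32 mm cylinder seated (z .046) / perched (z .062+)
for k,ax in(('S',.0),('M',.0),('L',.0)):
    for dx in(0,.015):
        x0,y0=B[k][0]+c*dx,B[k][1]+q*dx
        p=proj(s,[[x0,y0,.05]])[0].astype(int);row=g[p[1],p[0]-40:p[0]+40];u=np.nonzero(row)[0]
        out=[]
        for z in(.046,.062):
            e=[proj(s,[[x0-q*16e-3*np.cos(t),y0+c*16e-3*np.cos(t),z+16e-3*np.sin(t)]])[0][0] for t in np.linspace(0,2*np.pi,60)];out.append((round(min(e),1),round(max(e),1)))
        print(k,p,"seen",p[0]-40+u.min(),p[0]-39+u.max(),"seated",out[0],"perched",out[1])
for t in ["bay_mid","keeper_bar"]:
    for b in ctrl.cut_out(s,t)[:1]:
        v,u=np.nonzero(b["pixels"]);print(t,b["conf"],u.min(),u.max(),v.min(),v.max())
b=ctrl.cut_out(s,"keeper_bar")
t=ctrl.snapshot("top");pickle.dump(t,open("t9.pkl","wb"))
for z in (.12,):
    for b in ctrl.boxes_of(t,"keeper_bar")[:1]: print("bar",b["conf"],unp(t,np.array(b["xy"])*[640,400],z))
print(np.round(now(),4));plan(now(),[.64,.186,.32,1.9],[.64,.186,.166,1.9])
E
```

```text
[0.4641 0.1828 0.3039 1.8432]
green 39.0 120.0 1691 [(array([507. , 472.4]), 69, 47, 8.0), (array([508.6, 460.9]), 66, 45, 8.0)]
green 406.0 164.0 3254 [(array([473.1,  96.2]), 121, 32, 2.1), (array([476.1,  99.8]), 116, 31, 2.1)]
green 322.0 162.0 2391 [(array([473.3, 184.2]), 90, 31, 1.9), (array([476.3, 184.3]), 86, 30, 1.9)]
green 237.0 165.0 1585 [(array([468.8, 272.3]), 60, 32, 1.8), (array([471.9, 268.8]), 57, 31, 1.8)]
S [237 171] seen 223 253 seated (np.float64(222.2), np.float64(253.5)) perched (np.float64(217.7), np.float64(250.4))
S [235 157] seen 222 252 seated (np.float64(220.9), np.float64(252.6)) perched (np.float64(216.2), np.float64(249.5))
M [321 171] seen 307 337 seated (np.float64(306.5), np.float64(336.9)) perched (np.float64(305.8), np.float64(337.6))
M [321 157] seen 307 337 seated (np.float64(306.3), np.float64(337.1)) perched (np.float64(305.5), np.float64(337.8))
L [406 171] seen 390 421 seated (np.float64(389.9), np.float64(421.1)) perched (np.float64(392.9), np.float64(425.6))
L [407 157] seen 391 422 seated (np.float64(390.7), np.float64(422.4)) perched (np.float64(393.8), np.float64(427.0))
bay_mid 0.69 297 345 83 244
keeper_bar 0.67 125 517 36 107
bar 0.72 [[0.57534805 0.10032382 0.12      ]]
[0.4645 0.183  0.3045 1.8579]
[0.1097, 0.0017, -0.0097] -0.0002
[0.1097, 0.0017, -0.0097] -0.0002
  at [0.64  0.186 0.32  1.9  ]
[0.0, 0.0, 0.1925] -0.0
  at [0.64  0.186 0.166 1.9  ]
```

All three silhouettes match the seated position. Now the keeper: get behind the bar.

Request:
send_rows:
  deltas:
    - [[0.1097,0.0017,-0.0097],0]
    - [[0.1097,0.0017,-0.0097],0]
    - [[0.1097,0.0017,-0.0097],0]
    - [[0.1097,0.0017,-0.0097],0]
    - [[0.1097,0.0017,-0.0097],0]

```text
clock: 27.55
tool_pos: [0.5524, 0.1842, 0.3119]
orientation: [179.9, 0.1, 1.8]
force: [-0.9, 0.1, -0.0]
opening: 0.0004
gripper_force: 0.0
```

Request:
send_rows:
  deltas:
    - [[0.1097,0.0017,-0.0097],0]
    - [[0.1097,0.0017,-0.0097],0]
    - [[0.1097,0.0017,-0.0097],0]
    - [[0.1097,0.0017,-0.0097],0]
    - [[0.1097,0.0017,-0.0097],0]

```text
clock: 27.97
tool_pos: [0.6393, 0.1859, 0.3203]
orientation: [180.0, 0.1, 1.8]
force: [-0.4, 0.3, -0.1]
opening: 0.0006
gripper_force: 0.0
```

Request:
send_rows:
  deltas:
    - [[0,0,0.04],0]
    - [[0,0,0.08],0]
    - [[0,0,0.12],0]
    - [[0,0,0.16],0]
    - [[0,0,0.19],0]

```text
clock: 28.38
tool_pos: [0.6377, 0.1858, 0.1673]
orientation: [-180.0, 0.1, 1.9]
force: [-0.2, -0.7, -0.6]
opening: 0.0005
gripper_force: 0.0
```

Request:
send_rows:
  deltas:
    - [[0,0,0],0]
    - [[0,0,0],0]
    - [[0,0,0],0]
    - [[0,0,0],0]
    - [[0,0,0],0]

```text
clock: 28.8
tool_pos: [0.6408, 0.1864, 0.1712]
orientation: [-179.9, -0.2, 1.9]
force: [0.0, 0.2, -0.1]
opening: 0.0005
gripper_force: 0.0
```

Request:
send_rows:
  deltas:
    - [[-0.02,0,0.005],0]
    - [[-0.04,0,0.005],0]
    - [[-0.06,0,0.005],0]
    - [[-0.08,0,0.005],0]
    - [[-0.095,0,0.005],0]

```text
clock: 29.22
tool_pos: [0.5658, 0.1845, 0.1679]
orientation: [-179.8, -0.4, 1.9]
force: [1.6, 0.5, 2.3]
opening: 0.0005
gripper_force: 1.7
```

Request:
send_rows:
  deltas:
    - [[-0.018,0,0],0]
    - [[-0.036,0,0],0]
    - [[-0.054,0,0],0]
    - [[-0.072,0,0],0]
    - [[-0.09,0,0],0]

```text
clock: 29.63
tool_pos: [0.4965, 0.1833, 0.1668]
orientation: [-179.7, -0.7, 1.9]
force: [72.5, -11.6, -54.6]
opening: 0.0007
gripper_force: 36.6
```

Request:
send_rows:
  deltas:
    - [[0,0,0],0]
    - [[0,0,0],0]
    - [[0,0,0],0]
    - [[0,0,0],0]
    - [[0,0,0],0]

```text
clock: 30.05
tool_pos: [0.4971, 0.1838, 0.1673]
orientation: [-179.7, -0.6, 1.9]
force: [18.0, 1.9, -11.2]
opening: 0.0006
gripper_force: 9.0
```

The bar locks by friction at about 0.64 rad against the finger; back off, rise and press from above.

Request:
send_rows:
  deltas:
    - [[0.01,0,0],0]
    - [[0.02,0,0],0]
    - [[0.02,0,-0.02],0]
    - [[0.02,0,-0.05],0]
    - [[0.02,0,-0.08],0]

```text
clock: 30.47
tool_pos: [0.5081, 0.1812, 0.2295]
orientation: [179.9, 0.1, 1.8]
force: [-0.2, 0.3, 0.3]
opening: 0.0004
gripper_force: 0.0
```

Request:
send_rows:
  deltas:
    - [[-0.02,0,0],0]
    - [[-0.04,0,0],0]
    - [[-0.04,0,0],0]
    - [[-0.04,0,0],0]
    - [[-0.04,0,0],0]

```text
clock: 30.88
tool_pos: [0.4766, 0.1807, 0.2293]
orientation: [-180.0, -0.0, 1.9]
force: [0.2, -0.4, -0.5]
opening: 0.0002
gripper_force: 0.0
```

Run:
```python
from m import *
from plant import ctrl
print(np.round(now(),4),ctrl.get_obs()["force"])
for n in("top","side"):
    s=ctrl.snapshot(n);pickle.dump(s,open(n+"10.pkl","wb"))
    for t in("keeper_bar","tube_short","tube_mid","tube_long"):
        print(n,t,[(round(b["conf"],2),(np.array(b["xy"])*[640,400]).round().tolist()) for b in ctrl.boxes_of(s,t)[:3]])
    # predicted px of bar ends for angles
    hx,hy=B['M'][0]+c*.07,B['M'][1]+q*.07
    for th in(.0,.3,.64,.9,1.57):
        P=[[hx-c*.065*np.cos(th)-q*e,hy-q*.065*np.cos(th)+c*e,.075+.065*np.sin(th)] for e in(.139,-.139)];print(th,proj(s,P).round().tolist())
s=pickle.load(open("side10.pkl","rb"))
```

```text
[0.4766 0.1807 0.2293 1.8594] [ 0.20312853 -0.36763513 -0.52992354]
top keeper_bar []
top tube_short [(0.82, [393.0, 161.0]), (0.74, [347.0, 179.0]), (0.71, [381.0, 267.0])]
top tube_mid [(0.7, [260.0, 247.0]), (0.22, [274.0, 255.0])]
top tube_long [(0.56, [289.0, 244.0])]
0.0 [[218.0, 239.0], [297.0, 234.0]]
0.3 [[217.0, 237.0], [297.0, 233.0]]
0.64 [[216.0, 234.0], [297.0, 229.0]]
0.9 [[215.0, 230.0], [297.0, 225.0]]
1.57 [[214.0, 218.0], [296.0, 213.0]]
side keeper_bar [(0.54, [293.0, 157.0]), (0.2, [288.0, 175.0])]
side tube_short [(0.8, [254.0, 288.0]), (0.8, [405.0, 296.0]), (0.66, [281.0, 145.0])]
side tube_mid [(0.87, [283.0, 158.0]), (0.36, [298.0, 101.0])]
side tube_long [(0.69, [285.0, 178.0])]
0.0 [[285.0, 127.0], [293.0, 189.0]]
0.3 [[285.0, 123.0], [293.0, 185.0]]
0.64 [[288.0, 118.0], [297.0, 180.0]]
0.9 [[291.0, 115.0], [300.0, 177.0]]
1.57 [[304.0, 111.0], [314.0, 172.0]]
```

Request:
send_rows:
  deltas:
    - [[0.002,0,0.02],0]
    - [[0.002,0,0.04],0]
    - [[0.002,0,0.055],0]
    - [[0.002,0,0.065],0]
    - [[0.002,0,0.075],0]

```text
clock: 31.8
tool_pos: [0.4777, 0.1806, 0.1683]
orientation: [180.0, 0.0, 1.8]
force: [-1.3, -0.0, 2.2]
opening: 0.0004
gripper_force: 1.0
```

Request:
send_rows:
  deltas:
    - [[-0.002,0,0.008],0]
    - [[-0.004,0,0.015],0]
    - [[-0.006,0,0.021],0]
    - [[-0.006,0,0.026],0]
    - [[-0.006,0,0.027],0]

```text
clock: 32.22
tool_pos: [0.4729, 0.1806, 0.1468]
orientation: [180.0, 0.0, 1.9]
force: [-0.7, 0.3, 1.3]
opening: 0.001
gripper_force: 0.6
```

Request:
send_rows:
  deltas:
    - [[0,0,0],0]
    - [[0,0,0],0]
    - [[0,0,0],0]
    - [[0,0,0],0]
    - [[0,0,0],0]

```text
clock: 32.63
tool_pos: [0.4731, 0.1806, 0.1474]
orientation: [-180.0, -0.0, 1.8]
force: [0.5, 0.6, 0.2]
opening: 0.0001
gripper_force: 0.0
```

Request:
send_rows:
  deltas:
    - [[-0.003,0,0.001],0]
    - [[-0.003,0,0.002],0]
    - [[-0.003,0,0.003],0]
    - [[-0.003,0,0.003],0]
    - [[-0.003,0,0.003],0]

```text
clock: 33.05
tool_pos: [0.4707, 0.1805, 0.1455]
orientation: [-180.0, -0.0, 1.9]
force: [-3.3, -0.0, 8.6]
opening: 0.0006
gripper_force: 4.3
```

Request:
send_rows:
  deltas:
    - [[0,0,0.001],0]
    - [[0,0,0.001],0]
    - [[0,0,0.001],0]
    - [[0,0,0.001],0]
    - [[0,0,0.001],0]

```text
clock: 33.47
tool_pos: [0.4707, 0.1805, 0.1453]
orientation: [-180.0, -0.0, 1.9]
force: [-5.8, -1.1, 14.6]
opening: 0.0005
gripper_force: 7.4
```

At the stop. Lift and check.

Request:
send_rows:
  deltas:
    - [[0,0,-0.02],0]
    - [[0,0,-0.06],0]
    - [[0,0,-0.1],0]
    - [[0,0,-0.14],0]
    - [[0,0,-0.18],0]

```text
clock: 33.88
tool_pos: [0.4702, 0.1802, 0.2895]
orientation: [180.0, 0.0, 1.8]
force: [1.2, 0.8, -0.2]
opening: 0.0006
gripper_force: 0.0
```

Request:
send_rows:
  deltas:
    - [[-0.01,0,-0.03],0]
    - [[-0.02,0,-0.03],0]
    - [[-0.03,0,-0.03],0]
    - [[-0.03,0,-0.03],0]
    - [[-0.03,0,-0.03],0]

```text
clock: 34.3
tool_pos: [0.4459, 0.1794, 0.3111]
orientation: [180.0, 0.1, 1.9]
force: [0.7, -0.0, -0.4]
opening: 0.0004
gripper_force: 0.0
```

```bash
python3 seat.py w11
python3 - <<'E'
from m import *
from plant import ctrl
s=pickle.load(open('w11.pkl','rb'));h=cv2.cvtColor(s['color'],cv2.COLOR_RGB2HSV);g=cv2.inRange(h,(40,80,30),(75,255,255))>0
for k in'SML':
    x0,y0=B[k][0]+c*.03,B[k][1]+q*.03
    p=proj(s,[[x0,y0,.05]])[0].astype(int);u=np.nonzero(g[p[1],p[0]-40:p[0]+40])[0]
    for z in(.046,.062):
        e=[proj(s,[[x0-q*16e-3*np.cos(t),y0+c*16e-3*np.cos(t),z+16e-3*np.sin(t)]])[0][0] for t in np.linspace(0,6.28,60)];print(k,z,"seen",p[0]-40+u.min(),p[0]-39+u.max(),"model",round(min(e)),round(max(e)))
hx,hy=B['M'][0]+c*.07,B['M'][1]+q*.07
for th in(.0,.12,.3):
    P=[[hx-c*.065*np.cos(th)-q*e,hy-q*.065*np.cos(th)+c*e,.075+.065*np.sin(th)] for e in(.139,0,-.139)];print(th,proj(s,P).round(1).tolist())
b=ctrl.cut_out(s,"keeper_bar")
for x in b[:2]:
    m=x["pixels"];print(x["conf"],[(cc,np.nonzero(m[:,cc])[0][[0,-1]].tolist()) for cc in(280,321,360) if m[:,cc].any()])
for cc in(278,365): # bar rows across the gaps between tubes: print grey-ness
    print(cc,h[150:215,cc,1].tolist())
E
```

```text
[0.4459 0.1794 0.3111 1.8766]
green 39.0 103.0 1671 [(array([504.1, 472.4]), 69, 47, 4.7), (array([505., 461.]), 66, 45, 4.7)]
green 405.0 118.0 1676 [(array([504.3,  97.2]), 59, 32, 1.9), (array([505.2, 100.5]), 57, 31, 1.9)]
green 319.0 124.0 1272 [(array([495.2, 185.3]), 46, 30, 1.9), (array([496.5, 185.2]), 45, 29, 1.9)]
green 233.0 133.0 823 [(array([483.9, 272.9]), 32, 30, -88.1), (array([485.6, 269.3]), 31, 29, -88.1)]
green 319.0 171.0 793 [(array([445. , 183.3]), 31, 30, 1.9), (array([448.2, 183.2]), 30, 29, 1.9)]
green 236.0 165.0 448 [(array([448.2, 271.7]), 32, 16, -88.1), (array([451.3, 268.2]), 31, 16, -88.1)]
green 400.0 179.0 1261 [(array([438.2,  94.9]), 48, 32, 2.3), (array([441.7,  98.4]), 46, 31, 2.3)]
S 0.046 seen 220 241 model 217 249
S 0.062 seen 220 241 model 212 246
M 0.046 seen 304 334 model 303 335
M 0.062 seen 304 334 model 303 335
L 0.046 seen 389 420 model 389 421
L 0.062 seen 389 420 model 392 425
0.0 [[175.5, 152.8], [318.8, 152.8], [462.1, 152.7]]
0.12 [[172.1, 153.7], [318.7, 153.7], [465.3, 153.7]]
0.3 [[166.4, 153.3], [318.6, 153.3], [470.7, 153.3]]
0.63 [(280, [148, 158]), (321, [146, 157]), (360, [147, 158])]
278 [44, 40, 39, 44, 44, 46, 49, 84, 113, 113, 116, 116, 117, 116, 114, 113, 111, 114, 118, 114, 114, 115, 115, 114, 114, 115, 119, 115, 118, 114, 114, 117, 115, 113, 115, 115, 116, 117, 118, 116, 114, 114, 114, 116, 118, 116, 114, 120, 118, 118, 122, 114, 118, 118, 118, 123, 117, 112, 112, 113, 111, 109, 111, 109, 108]
365 [44, 38, 41, 44, 46, 45, 53, 82, 116, 111, 115, 113, 117, 112, 116, 111, 112, 117, 116, 115, 116, 115, 116, 116, 114, 115, 112, 114, 114, 115, 113, 113, 117, 115, 114, 113, 115, 112, 115, 114, 111, 116, 114, 116, 117, 113, 106, 107, 108, 107, 109, 109, 108, 109, 107, 110, 109, 106, 108, 106, 108, 106, 105, 107, 105]
```

```bash
python3 -c "
from plant import ctrl
print(ctrl.close_job())"
```

```text
the job is handed in; nothing more can be done
None
```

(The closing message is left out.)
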